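# Lay the clamp bar over the calibration jig and hold it hard into its corner

## Task

An infrared thermometer lies in the calibration jig: gently lay the yellow clamp bar centrally across the two white seats, over the thermometer, black bevelled edge towards the open front of the jig, and let go of it (do not drop it, and do not touch the thermometer in the jig). Then, with the fingertips on the bevel at the middle of the bar, press it with one diagonal push firmly down on both seats and back against both orange fences at once, and finish while still holding that push, so that a colleague can screw it down. Leave the other thermometer, the carton and the bottle where they are.

Things in the scene. Friction and masses are not known exactly. Their poses are not given: they have to be found in the camera images.
- bar_center (a point): centre of the loose yellow clamp bar, about 0.36 kg, 18 mm above its underside. y runs along the bar (220 mm long), x across it (36 mm wide), z up (36 mm high). It starts flat on the bench with its bevelled (-x) side roughly towards the robot
- bar: the same bar; origin at the centre of its underside, axes as for bar_center. Its long upper -x edge has a flat black 45 degree bevel, 14 x 14 mm, over the whole length: in (x, z) from bar_center it rises from (-18, 4) to (-4, 18) mm, middle at (-11, 11). Below it the -x face is upright, 22 mm high; the +x face is upright and plain
- corner (a point): point on the fixed jig midway between its posts, where the plane of the orange fence faces meets the plane of the white seat tops, 80 mm above the bench. x points from the open front (robot side) squarely into the fences, y along the jig to the left post, z up. The bar is home with bar_center at (-18, 0, 18) mm in these axes
- jig: the fixed calibration jig: grey base plate 140 x 250 mm with two aluminium posts; origin under it at bench height, 20 mm in front (-x) of corner, axes as for corner
- seat_left: white slippery plastic seat pad on the left post, fixed, 60 x 36 mm (x, y); origin 8 mm below the middle of its top. In corner's axes its top spans x -60 to 0, y 72 to 108 mm at z = 0. The polished bar slides easily on seats and fences (friction about 0.2), so a 45 degree push on the bevel slides it back to the fences; a near-vertical one may not
- seat_right: white seat pad on the right post, fixed, the mirror image: in corner's axes its top spans x -60 to 0, y -108 to -72 mm at z = 0
- fence_left: orange fence behind the left seat, fixed, 36 mm wide along y, 12 mm thick, its face at x = 0 and top at z = 24 mm in corner's axes; origin under its middle, 8 mm below the seat top
- fence_right: orange fence behind the right seat, fixed, same size as the left one; origin under its middle, 8 mm below the seat top
- gauge: white and blue thermometer fixed in the jig's cradle between the posts, 150 mm long along the jig's x, the only thing between the posts; its highest point is 21 mm below the seat tops; origin under its barrel; not to be touched
- thermo_b: loose white and blue thermometer lying on the bench, 150 x 115 mm, 38 mm high; leave alone; origin under its barrel
- carton: white and blue carton 60 x 170 x 45 mm lying on the bench; leave alone; origin under its centre
- flask: amber bottle with red cap, 60 mm thick, 130 mm high; leave alone; origin under its centre
- bevel (a point): point on the bar at the middle of its bevel, half-way along: (-11, 0, 11) mm from bar_center; axes as for bar_center. The bevel faces up and towards -x, so a square push on it goes along (+x, -z)
Not all that is in view belongs to the job. Of the things that look like the bar, take the one that is farthest to the robot's right at the start.

How it is judged:
By the outcome, as a careful person would: the job done as asked, in the order asked, and still so for the second after the job is handed in, while the arm keeps its last pose, push and grip.
It also fails if it takes over 51 s, if anything falls off the work surface, if the arm or the gripper's body presses on something with over 40 N, if the wrist force passes 120 N, or if a joint passes its speed limit or range.

## Robot

A 6-joint arm with a two-finger parallel gripper is mounted at the origin on the work surface. World frame = base frame: x ahead of the robot, y to its left, z up, the work surface at z = 0. Lengths are in mm, angles in degrees, forces in N, time in s.
With the tool pointing down it reaches from about 300 to 850 mm from the base axis. Payload 4.2 kg.
Tool frame: the origin (TCP) lies midway between the tips of the shut fingers; the grasp point (between the pads) lies 19 mm behind it (env.grip_depth is the distance from the TCP to the grasp point, in mm); z points along the fingers, y is the line along which they close (so a half turn about z gives the same grasp; the last joint's range is limited). The gripper opens to 91 mm and grips with 3 to 60 N. Pads are 32 mm wide; open, the fingers measure 118 mm over their backs; the gripper's body (76 mm by 178 mm) begins 60 mm behind the grasp point.
Start: joints at [-69.786, 18.312, 89.639, -0, 72.044, -1.146], TCP at [209.433, -535.519, 213.976] pointing down, gripper open.
Joint ranges: [-177.97, 177.97], [-48.28, 115.42], [12.27, 149.76], [-77.06, 257.06], [2.81, 150.46], [-146.56, 146.56]. Speed limits (degrees/s): [147.25, 147.25, 180, 180, 180, 180].

## Interface

Orientations are given as [roll, pitch, yaw] about the fixed x, y, z axes, in that order (R = Rz(yaw) Ry(pitch) Rx(roll)).
In Python, from workcell import env, eyes gives the robot as it stands.
- The arm moves only by the tool send_rows, never from a script. Its argument "motion" is a list of rows, each a list of 7 numbers: the shift along the world's x, y, z normalised to -1 to 1, where 1 is 0.5 m, then the turn, a rotation vector about the world's x, y, z normalised to -1 to 1, where 1 is 60 degrees, then the opening, from -1 (shut) to 1 (fully open). A call has 1 to 20 rows; each row is the pose to reach, as a shift and turn from the pose commanded when the call began; what a row does not reach only later rows make up. A row lasts 1/8 s, in which the tool goes at most 62.5 mm and 10.7 degrees, less where a joint would pass 70% of its speed; a pose out of reach is approached as far as the arm can. A call with a number of a shift or a turn outside -1 to 1 is refused whole. A call with a gripper value outside its range is refused whole. The fingers move at their own pace and stop on an object; "squeeze" is the grip in N (left out, the last holds). Time passes only in rows, so rows that repeat a pose let the fingers close. It gives the time, the measured TCP pose, the force, the opening and the grip force at its end, in the units of the state.
- env.state(): the state, without advancing time (a new reading comes with each control period).
- eyes.grab_frame(name): name is "side" or "top"; returns a dict with "pixels" (384x512x3 uint8, red, green, blue), "depth" (384x512 float32, mm along the optical axis (not along the pixel's ray), 0 where there is no reading), "fx", "fy", "cx", "cy" (pixels), "distortion" ([k1, k2, p1, p2, k3] as OpenCV has them; the pictures are not rectified), "R" (3x3) and "t" (3): a world point X has camera coordinates R X + t. Camera axes: x right, y down, z forward; pixel columns grow to the right and rows downward; lengths in mm; the calibration is good to about 2 mm. A picture is of the moment at which its call begins.
- env.job_done(): hands the job in; it is judged then, once.
The state is a dict: "time_s": time; "qpos": joint angles; "qvel": joint speeds; "effort": joint torques, N m; "ee_pos": TCP position; "ee_rot": TCP orientation; "force": force on the tool from outside, world axes, zero at the start; "torque": the same for the moment, N m; "gripper_width": finger opening in mm; "gripper_force": force on a finger pad.
Only numpy, scipy, OpenCV 4.12 (cv2) and the standard library are available. Lean on these libraries where they do the work, as an engineer would, in place of code of your own. Each camera call takes 0.05 s, during which the arm holds its last target. There are 200 camera calls.

## Working session

There is one attempt and no reset: what is moved stays moved. The work goes in short steps, Python scripts to look and compute and a tool call to move; the robot and the scene stay as the last step left them, time stands still between calls to the robot, and variables do not carry over. Pictures are saved under pics/ and viewed, at most 10 in all, crops included, and the job is handed in when it is done.

Besides the shell and the picture viewer there is one more tool, called after "Call:" as name([rows], argument=value, ...), one row to a line, values as JSON. send_rows: Moves the arm, as the interface text tells. Its arguments: {"type":"object","properties":{"motion":{"type":"array"},"squeeze":{"type":"number"}},"required":["motion"]}

```bash
mkdir -p pics; ls; cat > h.py <<'E'
import numpy as np, cv2
def cloud(f):
    D=f["depth"].astype(float); h,w=D.shape
    K=np.array([[f["fx"],0,f["cx"]],[0,f["fy"],f["cy"]],[0,0,1]])
    u,v=np.meshgrid(np.arange(w),np.arange(h))
    p=cv2.undistortPoints(np.stack([u,v],-1).reshape(-1,1,2).astype(np.float64),K,np.array(f["distortion"])).reshape(h,w,2)
    P=np.dstack([p[...,0]*D,p[...,1]*D,D])
    return (P-np.array(f["t"]))@np.array(f["R"])
E
python3 - <<'E'
from workcell import env,eyes
import cv2,numpy as np
from h import *
for n in("top","side"):
    f=eyes.grab_frame(n); np.savez(n+"0.npz",**f)
    cv2.imwrite(f"pics/{n}0.png",cv2.resize(f["pixels"][...,::-1],(800,600),interpolation=cv2.INTER_CUBIC))
    print(n,-np.array(f["R"]).T@f["t"],f["fx"],(f["depth"]==0).mean())
    hsv=cv2.cvtColor(f["pixels"],cv2.COLOR_RGB2HSV);P=cloud(f)
    for nm,lo,hi in(("yellow",(21,110,90),(35,255,255)),("orange",(5,150,120),(18,255,255))):
        m=cv2.inRange(hsv,lo,hi);c,l,s,ce=cv2.connectedComponentsWithStats(m)
        for i in range(1,c):
            if s[i,4]>60:
                q=P[(l==i)&(f["depth"]>0)]
                print(nm,s[i],ce[i].round(),np.median(q,0).round(),np.percentile(q,[2,98],0).round().tolist())
print(env.state())
E
```

```text
pics
top [ 514.85289022   87.24751739 1202.33746179] 382.65899410434287 0.0039011637369791665
yellow [104 171  72  13 485] [140. 177.] [629. 441.  37.] [[614.0, 333.0, 31.0], [644.0, 544.0, 42.0]]
yellow [187 192  73  11 521] [223. 197.] [566. 183.  37.] [[553.0, 79.0, 3.0], [580.0, 289.0, 40.0]]
yellow [181 223  32  71 588] [197. 258.] [382. 262.  36.] [[284.0, 223.0, 10.0], [481.0, 304.0, 41.0]]
side [ 258.60576898 1069.94461091  881.89008902] 461.2248883108723 0.0038909912109375
yellow [378  77  17  16  69] [384.  87.] [  315. -1452.  -201.] [[242.0, -1620.0, -209.0], [334.0, -1407.0, -195.0]]
yellow [236 210  29  62 474] [249. 238.] [566. 202.  38.] [[553.0, 82.0, 22.0], [578.0, 296.0, 42.0]]
yellow [268 263  87  11 570] [310. 268.] [385. 265.  37.] [[283.0, 203.0, 2.0], [482.0, 305.0, 41.0]]
yellow [174 266  37  71 679] [192. 302.] [629. 451.  37.] [[613.0, 336.0, 33.0], [648.0, 546.0, 41.0]]
yellow [269 277  86  11 382] [312. 282.] [374. 287.  13.] [[275.0, 251.0, 2.0], [473.0, 324.0, 23.0]]
orange [223 132  14  13 118] [229. 139.] [ 765. -193.   93.] [[744.0, -205.0, 78.0], [7
[... 209 characters left out ...]
, [588.0, -67.0, 109.0]]
{'time_s': 0.1, 'qpos': array([-6.97873386e+01,  1.83479416e+01,  8.96976089e+01, -2.46663905e-04,
        7.20434351e+01, -1.14636863e+00]), 'qvel': array([-0.18591986, -0.14297598, -0.13693569, -0.16054404,  0.08254048,
       -0.00704482]), 'effort': array([ 1.64307116e-04, -4.13331771e+01, -2.32508719e+01,  7.29634124e-02,
        4.22330014e-02, -3.96762891e-05]), 'ee_pos': array([ 209.26660285, -535.10176946,  213.2169589 ]), 'ee_rot': array([-1.79911028e+02, -1.54581187e-03,  2.13591051e+01]), 'force': array([1.07664239, 1.44573598, 0.43725062]), 'torque': array([-0.00137337, -0.00975591,  0.02385793]), 'gripper_force': 0.0, 'gripper_width': 90.91490469364184}
```

View pics/top0.png

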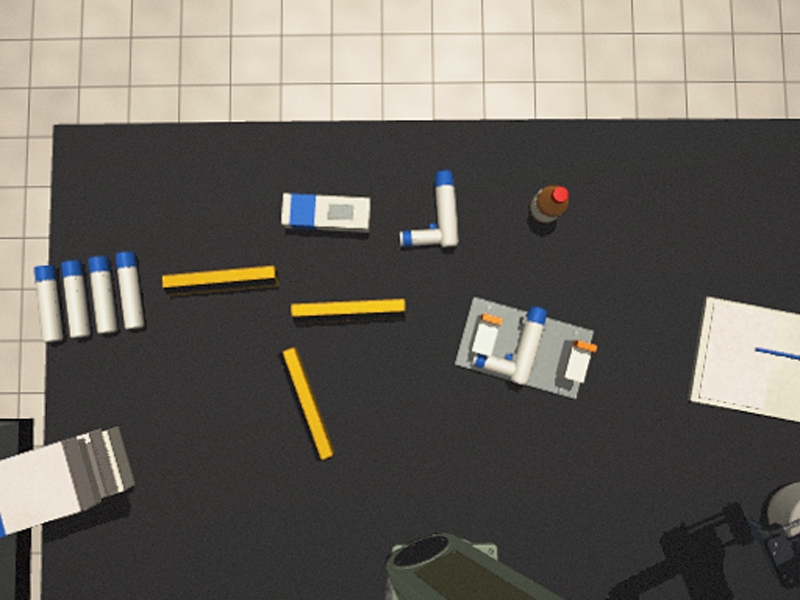

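View pics/side0.png

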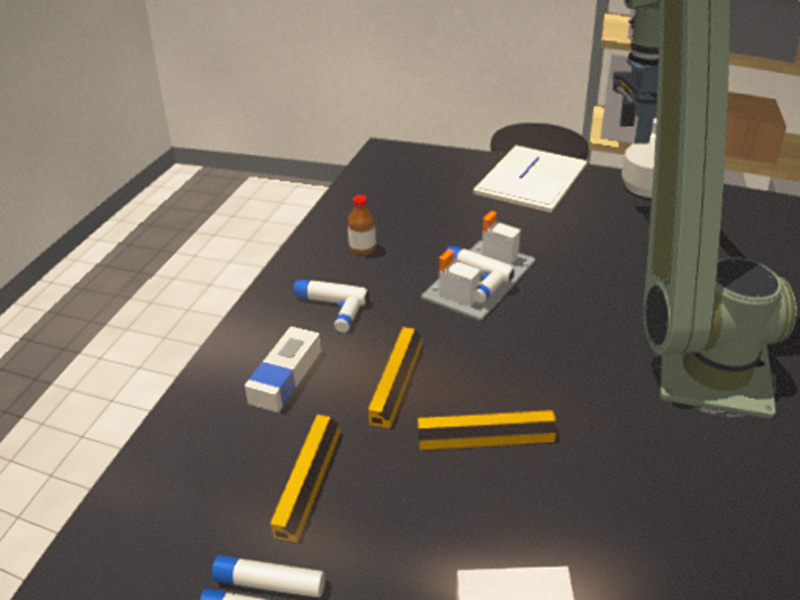

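Top view (800 px image) has three bar-like things: A (348,308), B (218,277) and C (307,403). The robot's right is image right (−y), so A (y≈183) is the one meant; C is at y≈262 and B at y≈441. The jig is at (525,348), with the fences at (491,318) and (585,346). In the side view A is at (396,377), with its black bevel facing the robot.

```bash
cat >> h.py <<'E'
def onplane(f,pts,z):
    K=np.array([[f["fx"],0,f["cx"]],[0,f["fy"],f["cy"]],[0,0,1]])
    p=cv2.undistortPoints(np.array(pts,float).reshape(-1,1,2),K,np.array(f["distortion"])).reshape(-1,2)
    R=np.array(f["R"]);d=np.c_[p,np.ones(len(p))]@R; c=-R.T@np.array(f["t"])
    return c+d*((z-c[2])/d[:,2])[:,None]
def blobs(f,lo,hi,z,amin=25):
    hsv=cv2.cvtColor(f["pixels"],cv2.COLOR_RGB2HSV);P=cloud(f)
    m=cv2.inRange(hsv,lo,hi);c,l,s,ce=cv2.connectedComponentsWithStats(m);o=[]
    for i in range(1,c):
        if s[i,4]<amin: continue
        v,u=np.where(l==i); w=onplane(f,np.c_[u,v],z)[:,:2]
        r=cv2.minAreaRect(w.astype(np.float32)); zz=np.median(P[v,u][:,2])
        cc=np.cov((w-w.mean(0)).T); e,V=np.linalg.eigh(cc); a=np.degrees(np.arctan2(V[1,1],V[0,1]))%180
        o.append((ce[i].round(1),s[i,4],w.mean(0).round(1),np.round(r[0],1),np.round(r[1],1),round(r[2],1),'pca',round(a,2),np.sqrt(12*e).round(1),'z',zz.round(1)))
    return o
E
python3 - <<'E'
from h import *
f=dict(np.load("top0.npz")); g=dict(np.load("side0.npz"))
for F in(f,g):
  print("yellow");[print(*b) for b in blobs(F,(21,110,90),(35,255,255),36,200)]
  print("orange");[print(*b) for b in blobs(F,(5,120,120),(18,255,255),104,15) if b[0][1]<300]
# white seat tops by depth near jig
P=cloud(f); 
m=((abs(P[...,2]-80)<7)&(P[...,0]>400)&(P[...,0]<640)&(P[...,1]<60)&(P[...,1]>-320)&(f["pixels"].min(-1)>150)).astype(np.uint8)
c,l,s,ce=cv2.connectedComponentsWithStats(m)
for i in range(1,c):
    if s[i,4]>30:
        v,u=np.where(l==i);w=onplane(f,np.c_[u,v],80)[:,:2]; print("seat",ce[i],s[i,4],w.mean(0),cv2.minAreaRect(w.astype(np.float32)),np.median(P[v,u][:,2]))
a=f["pixels"][170:220,170:280,::-1];b=f["pixels"][180:260,280:390,::-1]
cv2.imwrite("pics/crop0.png",np.vstack([cv2.resize(a,(660,300),interpolation=2),cv2.resize(b,(660,300),interpolation=2)])[:600])
E
```

```text
yellow
[139.5 176.8] 485 [629.3 438.7] [628.8 438.9] [ 22.8 219.9] 4.5 pca 94.53 [ 21.  221.9] z 36.7
[222.6 196.7] 521 [566.1 184.1] [566.  182.9] [ 23.3 220.3] 2.1 pca 92.41 [ 22.2 220.9] z 36.7
[196.8 257.6] 588 [382.9 262.7] [382.6 262.3] [217.6  27.4] 20.1 pca 19.95 [ 24.8 219.7] z 36.2
orange
[351.1 121.1] 34 [ 780.4 -197. ] [ 781.1 -197.8] [12.7 32.5] 39.3 pca 115.32 [11.3 29.1] z 91.3
[314.6 204. ] 53 [539.8 -85.6] [539.9 -85.6] [35.5 12.3] 73.5 pca 72.24 [12.6 36.1] z 104.1
[375.3 221.3] 60 [ 488.5 -259.1] [ 489.  -258.9] [36.2 13.8] 73.5 pca 74.59 [13.5 37.1] z 104.4
yellow
[249.4 238.4] 474 [566.  197.3] [565.8 198.5] [ 23.4 250.8] 2.4 pca 92.38 [ 22.1 236.1] z 38.2
[310.2 268.1] 570 [384.3 263.3] [382.1 262.5] [219.5  23.7] 20.1 pca 20.16 [ 23.  220.9] z 37.3
[191.6 301.6] 679 [629.4 446.1] [629.5 440.1] [ 23.6 222.7] 4.6 pca 94.68 [ 22.7 219.7] z 37.4
[311.6 282. ] 382 [370.9 308.4] [370.2 308.5] [211.4  18.6] 20.1 pca 20.06 [ 17.7 217.5] z 13.3
orange
[228.7 138.9] 119 [ 759.4 -177.2] [ 759.3 -184.4] [43.3 81.5] 20.7 pca 112.91 [39.  72.4] z 93.5
[312.6 140.4] 81 [ 487.2 -242.8] [ 487.4 -240. ] [25.3 83.3] 4.0 pca 89.17 [22.5 77.4] z 93.1
[284.7 165.9] 85 [538.2 -69.2] [536.9 -66.9] [24.5 71.7] 14.0 pca 91.76 [22.9 62. ] z 96.4
seat [309.81659389 216.96943231] 229 [502.4762219  -74.65540477] ((502.57708740234375, -74.63435363769531), (35.760353088378906, 54.84764862060547), 73.07212829589844) 80.79698365274801
seat [369.16888889 233.52888889] 225 [ 452.48536447 -247.62478176] ((453.6825866699219, -248.12986755371094), (36.55973815917969, 56.587615966796875), 72.48770141601562) 80.73469193982342
```

View pics/crop0.png

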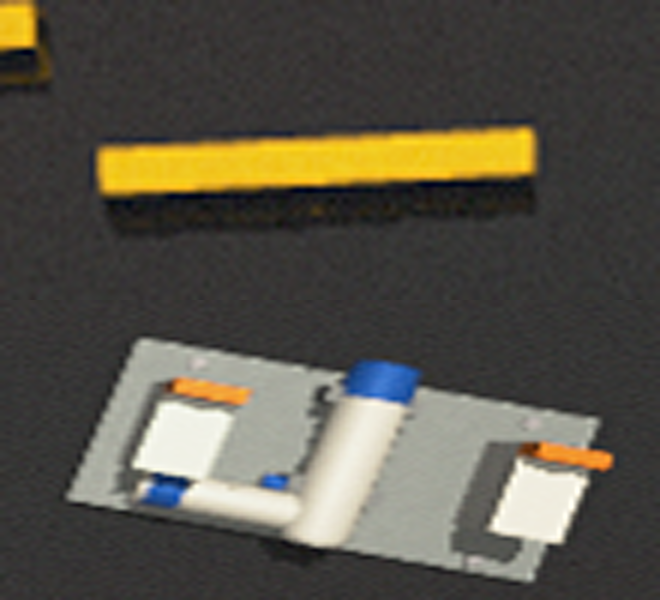

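The crop shows bar A with its yellow top facing up and its dark bevel strip on the robot (image-bottom) side, so this is the right bar, at y≈183.
- **Bar:** centre ≈ (559.1, 182.7), yaw 2.3°; measured 220 × 22.5 mm at z ≈ 36.7, which fits.
- **Jig:** fences are 180.7 mm apart (180 expected), yaw ≈ −16.2°, corner ≈ (508.6, −170.6), seats at z ≈ 80.

Moving over the bar.

Call:
send_rows([
  [0.09, 0.18, 0, 0, 0, 0.15, 0.4],
  [0.18, 0.36, 0, 0, 0, 0.3, 0.4],
  [0.26, 0.54, 0, 0, 0, 0.45, 0.4],
  [0.35, 0.72, 0, 0, 0, 0.592, 0.4],
  [0.35, 0.72, 0, 0, 0, 0.592, 0.4],
  [0.35, 0.72, 0, 0, 0, 0.592, 0.4],
  [0.35, 0.72, 0, 0, 0, 0.592, 0.4],
  [0.35, 0.72, 0, 0, 0, 0.592, 0.4],
], squeeze=25)

```text
time_s: 1.1
ee_pos: [384.7, -174.2, 213.8]
ee_rot: [-180.0, 0.0, 57.1]
force: [-1.0, -0.0, 0.6]
gripper_width: 64.1
gripper_force: 0.0
```

Call:
send_rows([
  [0.09, 0.18, 0, 0, 0, 0.15, 0.4],
  [0.18, 0.36, 0, 0, 0, 0.3, 0.4],
  [0.26, 0.54, 0, 0, 0, 0.45, 0.4],
  [0.35, 0.716, 0, 0, 0, 0.592, 0.4],
  [0.35, 0.716, -0.1, 0, 0, 0.592, 0.4],
  [0.35, 0.716, -0.2, 0, 0, 0.592, 0.4],
  [0.35, 0.716, -0.268, 0, 0, 0.592, 0.4],
  [0.35, 0.716, -0.268, 0, 0, 0.592, 0.4],
  [0.35, 0.716, -0.268, 0, 0, 0.592, 0.4],
  [0.35, 0.716, -0.268, 0, 0, 0.592, 0.4],
])

```text
time_s: 2.35
ee_pos: [560.5, 181.4, 81.8]
ee_rot: [179.8, -0.0, 92.3]
force: [-0.0, -0.3, -0.3]
gripper_width: 63.5
gripper_force: 0.0
```

Call:
send_rows([
  [0, 0, -0.05, 0, 0, 0, 0.4],
  [0, 0, -0.1, 0, 0, 0, 0.4],
  [0, 0, -0.13, 0, 0, 0, 0.4],
  [0, 0, -0.14, 0, 0, 0, 0.4],
  [0, 0, -0.15, 0, 0, 0, 0.4],
  [0, 0, -0.15, 0, 0, 0, 0.4],
  [0, 0, -0.15, 0, 0, 0, 0.4],
])

```text
time_s: 3.22
ee_pos: [559.8, 182.6, 5.5]
ee_rot: [179.9, -0.0, 92.4]
force: [-0.5, -0.0, 0.9]
gripper_width: 63.8
gripper_force: 0.0
```

```bash
python3 - <<'E'
from workcell import env,eyes
import cv2
print(env.state()["ee_pos"],env.state()["force"])
f=eyes.grab_frame("side");g=eyes.grab_frame("top")
a=cv2.resize(f["pixels"][170:290,180:340,::-1],(800,600),interpolation=2)
cv2.imwrite("pics/grasp.png",a)
E
```

```text
[559.8223556  182.64642933   5.49230477] [-0.51502715 -0.04679768  0.86387377]
```

View pics/grasp.png

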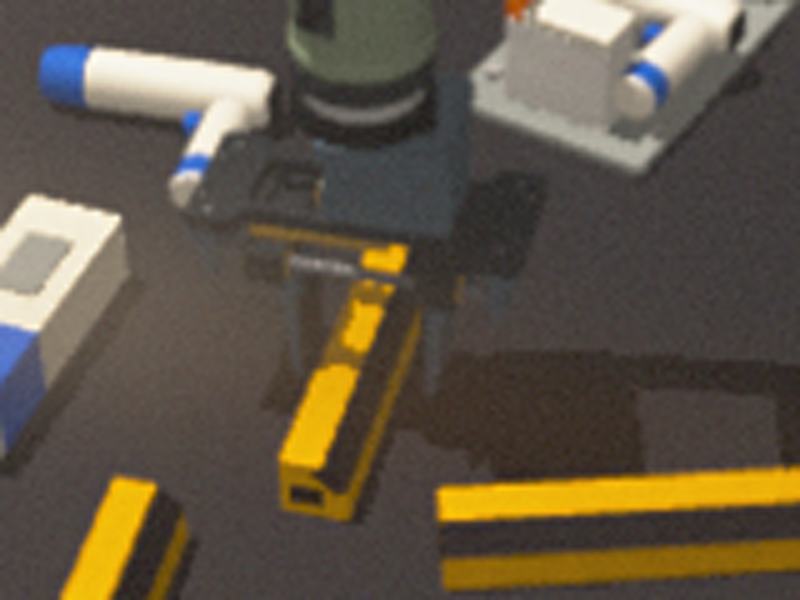

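The fingers at (290,330) and (430,350) straddle the bar on both sides, clear of everything else. Closing, then a small lift.

Call:
send_rows([
  [0, 0, 0, 0, 0, 0, -0.1],
  [0, 0, 0, 0, 0, 0, -0.2],
  [0, 0, 0, 0, 0, 0, -0.4],
  [0, 0, 0, 0, 0, 0, -1],
  [0, 0, 0, 0, 0, 0, -1],
  [0, 0, 0, 0, 0, 0, -1],
], squeeze=30)

```text
time_s: 4.08
ee_pos: [559.5, 182.5, 5.0]
ee_rot: [180.0, 0.0, 92.4]
force: [-0.5, -0.4, 0.3]
gripper_width: 35.8
gripper_force: 30.0
```

Call:
send_rows([
  [0, 0, 0.02, 0, 0, 0, -1],
  [0, 0, 0.06, 0, 0, 0, -1],
  [0, 0, 0.14, 0, 0, 0, -1],
  [0, 0, 0.23, 0, 0, 0, -1],
  [0, 0, 0.31, 0, 0, 0, -1],
  [0, 0, 0.31, 0, 0, 0, -1],
  [0, 0, 0.31, 0, 0, 0, -1],
])

```text
time_s: 4.95
ee_pos: [558.2, 182.1, 158.5]
ee_rot: [-179.8, 0.0, 92.4]
force: [-0.6, 0.1, -3.3]
gripper_width: 35.9
gripper_force: 30.0
```

```bash
python3 - <<'E'
from workcell import env,eyes
from h import *
s=env.state();print(s["ee_pos"],s["ee_rot"],s["force"],s["torque"],s["gripper_width"])
for n in("side","top"):
    f=eyes.grab_frame(n); np.savez(n+"1.npz",**f)
    print(n);[print(*b) for b in blobs(f,(21,110,90),(35,255,255),187,40)]
    if n=="side": cv2.imwrite("pics/lift.png",cv2.resize(f["pixels"][70:310,130:450,::-1],(800,600),interpolation=2))
E
```

```text
[558.15444424 182.0800066  158.50683798] [-1.79832199e+02  4.45948664e-02  9.23993685e+01] [-0.62484895  0.0687951  -3.34367782] [-0.02182188 -0.09868405  0.00552178] 35.93149937270877
side
[383.4  86.1] 84 [ 288.4 -572.1] [ 297.1 -590.1] [ 54.9 149.9] 22.0 pca 104.24 [ 45.3 156.2] z -200.6
[245.6 198.9] 326 [564.7 219.5] [564.6 210.9] [ 22.9 163.8] 2.2 pca 92.85 [ 21.5 160.6] z 191.9
[307.4 268.5] 508 [367.2 410.1] [361.3 407.2] [181.7  19.8] 20.1 pca 19.46 [ 18.4 181.9] z 37.5
[191.6 301.5] 684 [563.1 557.4] [563.3 552.1] [ 19.6 182.1] 4.7 pca 94.7 [ 18.8 180.7] z 37.6
[311.3 282. ] 403 [351.4 444.6] [349.4 443.8] [175.7  15.4] 20.0 pca 20.09 [ 14.8 177.5] z 13.0
[202.2 311.4] 40 [534.1 575.7] [534.1 576.6] [ 5. 49.] 6.0 pca 95.49 [ 4.7 50.6] z 14.5
top
[138.3 176.8] 469 [614.5 396.4] [614.2 393.3] [ 19.9 191.7] 4.4 pca 95.12 [ 18.1 186.7] z 36.5
[248.3 193.1] 185 [568.3 103.2] [570. 104.] [58.5 23.9] 89.5 pca 92.04 [23.1 57.8] z 189.7
```

View pics/lift.png

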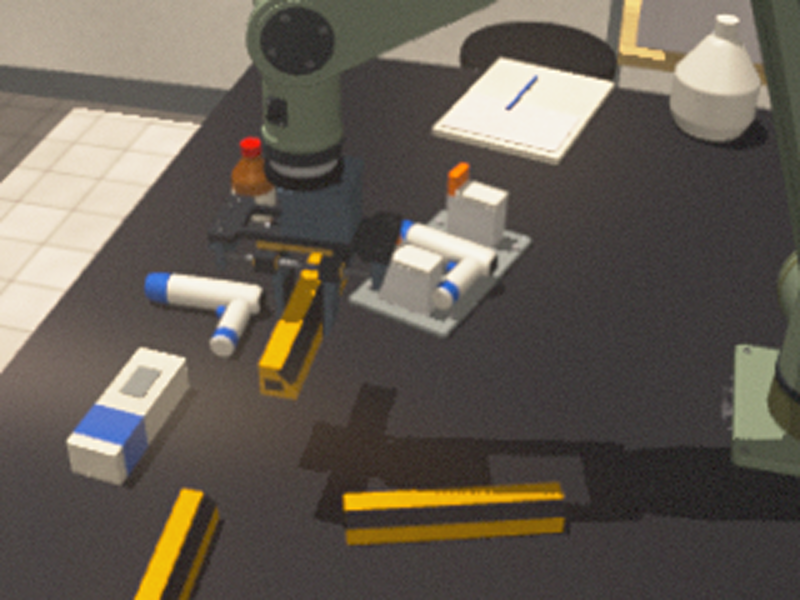

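The bar is held level (force −3.3 N ≈ bar weight, opening 35.9 mm, top face at (295,320) in the crop). The bench objects have not moved. Carrying it to above the seats, 7 mm clear of the fences.

Call:
send_rows([
  [-0.008, -0.035, 0, 0, 0, -0.015, -1],
  [-0.023, -0.105, 0, 0, 0, -0.046, -1],
  [-0.041, -0.19, 0, 0, 0, -0.085, -1],
  [-0.06, -0.28, 0, 0, 0, -0.125, -1],
  [-0.08, -0.37, 0, 0, 0, -0.165, -1],
  [-0.1, -0.46, 0, 0, 0, -0.205, -1],
  [-0.12, -0.55, 0, 0, 0, -0.245, -1],
  [-0.137, -0.63, 0, 0, 0, -0.28, -1],
  [-0.146, -0.675, 0, 0, 0, -0.3, -1],
  [-0.15, -0.692, 0, 0, 0, -0.308, -1],
  [-0.15, -0.692, -0.02, 0, 0, -0.308, -1],
  [-0.15, -0.692, -0.05, 0, 0, -0.308, -1],
  [-0.15, -0.692, -0.08, 0, 0, -0.308, -1],
  [-0.15, -0.692, -0.1, 0, 0, -0.308, -1],
  [-0.15, -0.692, -0.1, 0, 0, -0.308, -1],
  [-0.15, -0.692, -0.1, 0, 0, -0.308, -1],
  [-0.15, -0.692, -0.1, 0, 0, -0.308, -1],
])

```text
time_s: 7.18
ee_pos: [484.9, -163.7, 110.5]
ee_rot: [179.9, 0.0, 73.9]
force: [-0.5, 0.2, -3.2]
gripper_width: 35.8
gripper_force: 30.0
```

```bash
python3 - <<'E'
from workcell import env,eyes
from h import *
s=env.state();print(s["ee_pos"],s["ee_rot"],s["force"],s["torque"],s["gripper_width"])
for n in("side","top"):
    f=eyes.grab_frame(n); np.savez(n+"2.npz",**f)
    print(n);[print(*b) for b in blobs(f,(21,110,90),(35,255,255),141,30) if -300<b[2][1]<0]
    [print(*b) for b in blobs(f,(5,120,120),(18,255,255),104,15) if b[0][1]<300]
    a=f["pixels"][100:220,200:360,::-1] if n=="side" else f["pixels"][170:290,280:440,::-1]
    cv2.imwrite(f"pics/over_{n}.png",cv2.resize(a,(600,450),interpolation=2))
a=[cv2.imread(f"pics/over_{n}.png") for n in("side","top")]
cv2.imwrite("pics/over.png",cv2.resize(np.hstack(a),(800,300)))
E
```

```text
[ 484.88254028 -163.66056414  110.53058021] [1.79918640e+02 4.61004570e-03 7.39193057e+01] [-0.51240869  0.2472451  -3.17802887] [ 0.02269328 -0.08104983  0.04436439] 35.828183924891896
side
[298.5 149.2] 185 [ 506.9 -117.1] [ 506.7 -125.5] [177.8  31.1] 80.7 pca 76.01 [ 23.3 159.6] z 143.7
[299.9 162. ] 64 [487.  -47.5] [482.8 -57.1] [105.4  25.8] 62.7 pca 68.84 [ 18.4 103.9] z 120.1
[228.6 139. ] 121 [ 759.4 -176.5] [ 757.4 -179.3] [43.3 92.4] 20.7 pca 110.91 [39.2 72.3] z 93.6
[283.8 166.8] 66 [539.9 -63.8] [537.5 -63.7] [21.2 65.8] 14.8 pca 99.94 [19.2 60.2] z 91.9
top
[321.6 214.3] 251 [510.3 -98.8] [ 509.8 -100.4] [92.  22.4] 74.2 pca 73.83 [21.8 90.7] z 142.2
[351.1 121.1] 34 [ 780.4 -196.9] [ 781.2 -197.8] [12.3 32.8] 38.1 pca 115.65 [11.1 29.3] z 91.8
[314.6 204. ] 53 [539.8 -85.6] [539.9 -85.6] [35.5 12.3] 73.5 pca 72.24 [12.6 36.1] z 104.7
```

View pics/over.png

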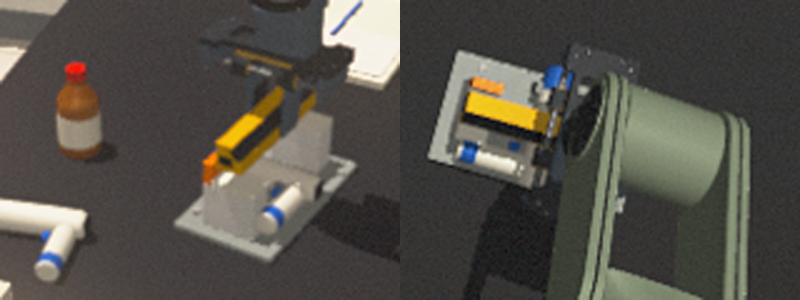

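The side crop shows the bar over the seats, clear of the gauge, with its bevel facing the open front. The top crop shows its left end at (480,105), just in front of the left fence. In jig axes its centre is x ≈ −25.6 and y ≈ 0–2, once the visible end face is allowed for. Lowering.

Call:
send_rows([
  [0, 0, -0.01, 0, 0, 0, -1],
  [0, 0, -0.024, 0, 0, 0, -1],
  [0, 0, -0.036, 0, 0, 0, -1],
  [0, 0, -0.042, 0, 0, 0, -1],
  [0, 0, -0.044, 0, 0, 0, -1],
  [0, 0, -0.046, 0, 0, 0, -1],
  [0, 0, -0.046, 0, 0, 0, -1],
  [0, 0, -0.046, 0, 0, 0, -1],
])

```text
time_s: 8.28
ee_pos: [484.5, -163.5, 87.1]
ee_rot: [180.0, -0.0, 73.9]
force: [-0.3, -0.5, -3.3]
gripper_width: 35.8
gripper_force: 30.0
```

Call:
send_rows([
  [0, 0, -0.001, 0, 0, 0, -1],
  [0, 0, -0.002, 0, 0, 0, -1],
  [0, 0, -0.003, 0, 0, 0, -1],
  [0, 0, -0.003, 0, 0, 0, -1],
  [0, 0, -0.003, 0, 0, 0, -1],
])

```text
time_s: 8.9
ee_pos: [484.4, -163.5, 85.5]
ee_rot: [180.0, 0.0, 73.9]
force: [0.7, -0.0, -3.4]
gripper_width: 35.7
gripper_force: 30.0
```

Call:
send_rows([
  [0, 0, -0.001, 0, 0, 0, -1],
  [0, 0, -0.001, 0, 0, 0, -1],
  [0, 0, -0.002, 0, 0, 0, -1],
  [0, 0, -0.002, 0, 0, 0, -1],
])

```text
time_s: 9.4
ee_pos: [484.6, -163.6, 85.0]
ee_rot: [180.0, 0.0, 73.9]
force: [-1.1, 0.7, 1.7]
gripper_width: 35.6
gripper_force: 30.0
```

The seats now carry the bar: force went from −3.4 to +1.7 N. Releasing.

Call:
send_rows([
  [0, 0, 0, 0, 0, 0, -0.18],
  [0, 0, 0, 0, 0, 0, -0.1],
  [0, 0, 0, 0, 0, 0, 0],
  [0, 0, 0, 0, 0, 0, 0.2],
  [0, 0, 0, 0, 0, 0, 0.3],
  [0, 0, 0, 0, 0, 0, 0.3],
  [0, 0, 0, 0, 0, 0, 0.3],
  [0, 0, 0.02, 0, 0, 0, 0.3],
  [0, 0, 0.06, 0, 0, 0, 0.3],
  [0, 0, 0.12, 0, 0, 0, 0.3],
  [0, 0, 0.2, 0, 0, 0, 0.3],
  [0, 0, 0.3, 0, 0, 0, 0.3],
  [0, 0, 0.4, 0, 0, 0, -1],
  [0, 0, 0.4, 0, 0, 0, -1],
  [0, 0, 0.4, 0, 0, 0, -1],
])

```text
time_s: 11.28
ee_pos: [483.9, -163.3, 284.2]
ee_rot: [-180.0, 0.0, 73.9]
force: [-0.7, -0.7, -0.1]
gripper_width: 32.0
gripper_force: 0.0
```

Call:
send_rows([
  [-0.02, 0.006, 0, -0.03, -0.1, 0, -1],
  [-0.05, 0.014, 0, -0.07, -0.24, 0, -1],
  [-0.08, 0.023, 0, -0.112, -0.384, 0, -1],
  [-0.11, 0.031, -0.02, -0.153, -0.528, 0, -1],
  [-0.117, 0.034, -0.05, -0.19, -0.65, 0, -1],
  [-0.117, 0.034, -0.09, -0.209, -0.72, 0, -1],
  [-0.117, 0.034, -0.13, -0.209, -0.72, 0, -1],
  [-0.117, 0.034, -0.17, -0.209, -0.72, 0, -1],
  [-0.117, 0.034, -0.21, -0.209, -0.72, 0, -1],
  [-0.117, 0.034, -0.251, -0.209, -0.72, 0, -1],
  [-0.117, 0.034, -0.251, -0.209, -0.72, 0, -1],
  [-0.117, 0.034, -0.251, -0.209, -0.72, 0, -1],
])

```text
time_s: 12.78
ee_pos: [426.9, -142.4, 164.2]
ee_rot: [135.0, -0.5, 74.4]
force: [0.3, 0.3, 0.9]
gripper_width: 0.2
gripper_force: 0.0
```

```bash
python3 - <<'E'
from workcell import env,eyes
from h import *
from scipy.spatial.transform import Rotation as Ro
s=env.state();print(s["qpos"].round(1),s["ee_pos"],s["ee_rot"],s["force"],s["gripper_width"])
print("tool axes",Ro.from_euler("xyz",s["ee_rot"],degrees=True).as_matrix().T.round(3))
X=np.array([.960,-.279]);Y=np.array([.279,.960]);c=np.array([508.6,-170.6])
for n in("side","top"):
    f=eyes.grab_frame(n); np.savez(n+"3.npz",**f)
    print(n);bs=[b for b in blobs(f,(21,110,90),(35,255,255),116,20) if -320<b[2][1]<20]
    for b in bs: print(*b,"jig",((b[3]-c)@X).round(1),((b[3]-c)@Y).round(1))
    a=f["pixels"][90:210,200:360,::-1] if n=="side" else f["pixels"][170:290,280:440,::-1]
    cv2.imwrite(f"pics/pre_{n}.png",cv2.resize(a,(400,300),interpolation=2))
cv2.imwrite("pics/pre.png",np.hstack([cv2.imread(f"pics/pre_{n}.png") for n in("side","top")]))
E
```

```text
[ -25.2   -4.3  142.7  112.7    7.6 -119.3] [ 426.86603413 -142.40214856  164.24177214] [135.03367823  -0.45529132  74.37174395] [0.26048304 0.27890318 0.87548625] 0.15706215027710557
tool axes [[ 0.269  0.963  0.008]
 [ 0.68  -0.196  0.707]
 [ 0.682 -0.185 -0.707]]
side
[304.6 150.5] 279 [ 495.  -155.9] [ 494.1 -157.7] [238.8  28.4] 75.7 pca 74.47 [ 23.7 232.5] z 118.1 jig -17.5 8.3
[299.8 169.2] 58 [486.5 -47. ] [484.6 -51.1] [90.2 18.9] 66.6 pca 70.46 [15.2 96.4] z 93.7 jig -56.4 108.0
top
[342.2 220.5] 581 [ 492.1 -161. ] [ 491.4 -162.4] [220.6  23. ] 73.8 pca 73.72 [ 21.4 222.3] z 116.7 jig -18.8 3.1
```

View pics/pre.png

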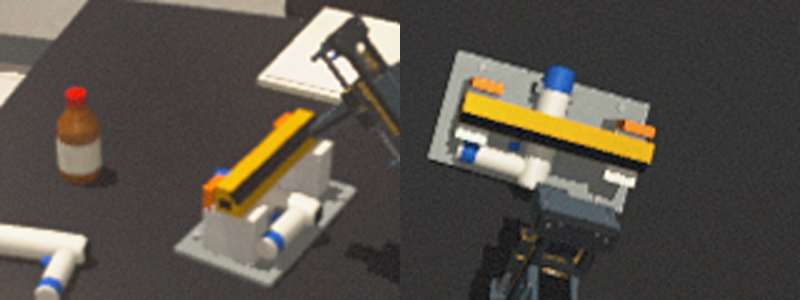

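The side crop shows the bar lying on both seats; the top crop shows it parallel to the fences and about 8 mm in front of them. Its centre is x −25.8, y +3 mm in jig axes, which is central enough, and the gauge is untouched. The wrist is near its singularity (q5 = 7.6°). A quarter turn about the tool axis puts both fingertips side by side along the bevel and keeps q6 in range.

Call:
send_rows([
  [0, 0, 0, 0.1, -0.03, -0.104, -1],
  [0, 0, 0, 0.2, -0.058, -0.208, -1],
  [0, 0, 0, 0.3, -0.087, -0.312, -1],
  [0, 0, 0, 0.4, -0.116, -0.416, -1],
  [0, 0, 0, 0.509, -0.148, -0.53, -1],
  [0, 0, 0, 0.509, -0.148, -0.53, -1],
  [0, 0, 0, 0.509, -0.148, -0.53, -1],
])

```text
time_s: 13.75
ee_pos: [428.1, -142.6, 166.1]
ee_rot: [144.2, -30.4, 39.3]
force: [-0.2, -0.1, -0.4]
gripper_width: 0.4
gripper_force: 0.0
```

Call:
send_rows([
  [0, 0, 0, 0.1, -0.03, -0.104, -1],
  [0, 0, 0, 0.2, -0.058, -0.208, -1],
  [0, 0, 0, 0.3, -0.087, -0.312, -1],
  [0, 0, 0, 0.4, -0.116, -0.416, -1],
  [0, 0, 0, 0.509, -0.148, -0.53, -1],
  [0, 0, 0, 0.509, -0.148, -0.53, -1],
  [0, 0, 0, 0.509, -0.148, -0.53, -1],
  [0, 0, 0, 0.509, -0.148, -0.53, -1],
])

```text
time_s: 14.75
ee_pos: [428.3, -142.8, 166.4]
ee_rot: [179.5, -45.8, -15.8]
force: [-0.4, -0.7, -0.4]
gripper_width: 0.3
gripper_force: 0.0
```

```bash
cat > st.py <<'E'
from workcell import env
import numpy as np
from scipy.spatial.transform import Rotation as Ro
s=env.state();X=np.array([.960,-.279,0]);Y=np.array([.279,.960,0]);c=np.array([508.6,-170.6,80]);Z=np.array([0,0,1])
J=np.array([X,Y,Z]);M=Ro.from_euler("xyz",s["ee_rot"],degrees=True).as_matrix()
print("t",s["time_s"],"q",s["qpos"].round(1),"ee",s["ee_pos"].round(1),"jig",(J@(s["ee_pos"]-c)).round(1),"F jig",(J@s["force"]).round(1),"T",(J@s["torque"]).round(2))
print("tool axes in jig\n",(J@M).T.round(3))
T=np.array([[0,-1,0],[.7071,0,.7071]]);T=np.array([[-.7071,0,-.7071],[0,1,0],[.7071,0,-.7071]]).T
if np.linalg.det(T)<0: T[:,1]*=-1
for k in(T,T*[-1,-1,1]): print("turn/60 to square",(J.T@k@M.T and 0) if 0 else (Ro.from_matrix(J.T@k@M.T).as_rotvec(degrees=True)/60).round(3))
E
python3 st.py
```

```text
t 14.75 q [-23.8  -4.4 143.1 128.6   6.7 -44.3] ee [ 428.3 -142.8  166.4] jig [-84.8   4.3  86.4] F jig [-0.2 -0.8 -0.4] T [ 0.09  0.47 -0.  ]
tool axes in jig
 [[ 0.698  0.004  0.716]
 [ 0.001 -1.     0.006]
 [ 0.716 -0.003 -0.698]]
turn/60 to square [-2.046  0.6    2.104]
turn/60 to square [ 0.009  0.011 -0.001]
```

Call:
send_rows([
  [0.01, -0.003, -0.013, 0.009, 0.011, 0, -1],
  [0.02, -0.007, -0.026, 0.009, 0.011, 0, -1],
  [0.03, -0.01, -0.039, 0.009, 0.011, 0, -1],
  [0.041, -0.014, -0.053, 0.009, 0.011, 0, -1],
  [0.051, -0.017, -0.066, 0.009, 0.011, 0, -1],
  [0.061, -0.02, -0.08, 0.009, 0.011, 0, -1],
  [0.071, -0.024, -0.092, 0.009, 0.011, 0, -1],
  [0.081, -0.027, -0.105, 0.009, 0.011, 0, -1],
  [0.081, -0.027, -0.105, 0.009, 0.011, 0, -1],
  [0.081, -0.027, -0.105, 0.009, 0.011, 0, -1],
  [0.081, -0.027, -0.105, 0.009, 0.011, 0, -1],
])

```text
time_s: 16.12
ee_pos: [468.8, -156.3, 114.2]
ee_rot: [-179.9, -45.0, -16.3]
force: [-0.5, -0.5, -0.5]
gripper_width: 0.5
gripper_force: 0.0
```

```bash
python3 st.py
```

```text
t 16.125 q [-23.1   7.2 143.4 162.1  16.2 -77.6] ee [ 468.8 -156.3  114.2] jig [-42.2   2.6  34.2] F jig [-0.4 -0.6 -0.5] T [ 0.05  0.5  -0.06]
tool axes in jig
 [[ 0.707 -0.001  0.707]
 [-0.    -1.    -0.001]
 [ 0.707  0.001 -0.707]]
turn/60 to square [ 2.036 -0.591 -2.12 ]
turn/60 to square [-0.001  0.     0.   ]
```

Call:
send_rows([
  [0.004, -0.0012, -0.0037, 0, 0, 0, -1],
  [0.008, -0.0024, -0.0074, 0, 0, 0, -1],
  [0.01, -0.0029, -0.0077, 0, 0, 0, -1],
  [0.012, -0.0035, -0.008, 0, 0, 0, -1],
  [0.014, -0.0041, -0.0083, 0, 0, 0, -1],
  [0.016, -0.0047, -0.0086, 0, 0, 0, -1],
  [0.018, -0.0052, -0.0088, 0, 0, 0, -1],
  [0.02, -0.0058, -0.009, 0, 0, 0, -1],
  [0.022, -0.0064, -0.0092, 0, 0, 0, -1],
  [0.0234, -0.0068, -0.0094, 0, 0, 0, -1],
  [0.0234, -0.0068, -0.0094, 0, 0, 0, -1],
  [0.0234, -0.0068, -0.0094, 0, 0, 0, -1],
])

```text
time_s: 17.62
ee_pos: [480.3, -159.6, 108.9]
ee_rot: [-179.9, -44.9, -16.3]
force: [-0.5, 0.4, -0.3]
gripper_width: 0.6
gripper_force: 0.0
```

```bash
python3 st.py
```

```text
t 17.625 q [-22.8   8.9 142.5 163.6  16.8 -78.9] ee [ 480.3 -159.6  108.9] jig [-30.3   2.6  28.9] F jig [-0.6  0.3 -0.3] T [0.06 0.41 0.01]
tool axes in jig
 [[ 0.708 -0.001  0.706]
 [-0.001 -1.    -0.001]
 [ 0.706  0.001 -0.708]]
turn/60 to square [ 2.035 -0.59  -2.122]
turn/60 to square [-0.002 -0.001  0.001]
```

Call:
send_rows([
  [0.001, -0.0003, -0.001, 0, 0, 0, -1],
  [0.0019, -0.0006, -0.002, 0, 0, 0, -1],
  [0.0029, -0.0008, -0.003, 0, 0, 0, -1],
  [0.0029, -0.0008, -0.003, 0, 0, 0, -1],
])

```text
time_s: 18.12
ee_pos: [481.5, -160.0, 108.7]
ee_rot: [-179.9, -45.1, -16.4]
force: [-12.2, 3.9, 14.8]
gripper_width: 0.5
gripper_force: 9.6
```

```bash
python3 st.py; python3 - <<'E'
from workcell import eyes
from h import *
X=np.array([.960,-.279]);Y=np.array([.279,.960]);c=np.array([508.6,-170.6])
f=eyes.grab_frame("top")
for b in blobs(f,(21,110,90),(35,255,255),116,20):
    if -320<b[2][1]<20: print(*b,"jig",((b[3]-c)@X).round(1),((b[3]-c)@Y).round(1))
g=eyes.grab_frame("side")
cv2.imwrite("pics/push.png",np.hstack([cv2.resize(a,(400,300),interpolation=2) for a in(g["pixels"][90:210,200:360,::-1],f["pixels"][180:270,285:405,::-1])]))
E
```

```text
t 18.125 q [-22.8   9.1 142.5 164.   17.2 -79.2] ee [ 481.5 -160.   108.7] jig [-29.    2.7  28.7] F jig [-12.8   0.4  14.8] T [-0.08  0.1  -0.1 ]
tool axes in jig
 [[ 0.706 -0.002  0.708]
 [-0.001 -1.    -0.002]
 [ 0.708  0.    -0.706]]
turn/60 to square [ 2.038 -0.592 -2.118]
turn/60 to square [-0.001  0.002  0.001]
[342.8 217.8] 574 [ 499.6 -162.9] [ 498.4 -165.4] [221.6  23.3] 73.4 pca 73.51 [ 21.4 223.7] z 116.5 jig -11.2 2.1
```

View pics/push.png

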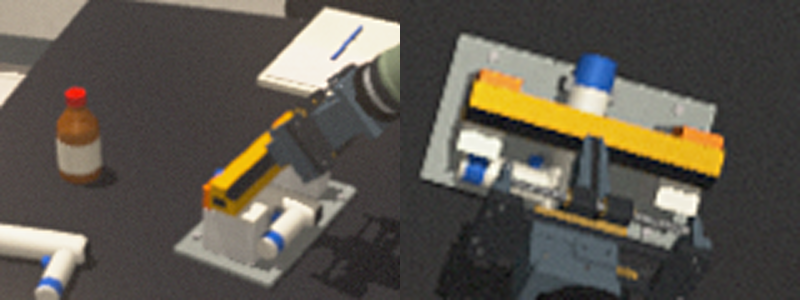

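The top crop shows the bar's back face against both orange fences and the fingertips on the bevel at mid-bar (595,150). Its top-face centre is at x = −11.2 (home is −11). The reaction is diagonal, −12.8 / +14.8 N. Firming up along the same line.

Call:
send_rows([
  [0.001, -0.0003, -0.001, 0, 0, 0, -1],
  [0.0021, -0.0006, -0.002, 0, 0, 0, -1],
  [0.0021, -0.0006, -0.002, 0, 0, 0, -1],
  [0.0021, -0.0006, -0.002, 0, 0, 0, -1],
  [0.0021, -0.0006, -0.002, 0, 0, 0, -1],
  [0.0021, -0.0006, -0.002, 0, 0, 0, -1],
])

```text
time_s: 18.98
ee_pos: [481.5, -159.9, 108.6]
ee_rot: [-179.9, -45.2, -16.4]
force: [-25.3, 5.8, 32.0]
gripper_width: 0.7
gripper_force: 20.3
```

```bash
python3 st.py | head -1; python3 - <<'E'
from workcell import eyes
from h import *
X=np.array([.960,-.279]);Y=np.array([.279,.960]);c=np.array([508.6,-170.6])
f=eyes.grab_frame("top")
for b in blobs(f,(21,110,90),(35,255,255),116,20):
    if -320<b[2][1]<20: print(*b,"jig",((b[3]-c)@X).round(1),((b[3]-c)@Y).round(1))
E
python3 st.py | head -1
```

```text
t 18.975 q [-22.8   9.2 142.6 164.3  17.4 -79.5] ee [ 481.5 -159.9  108.6] jig [-29.    2.7  28.6] F jig [-25.9  -1.5  32. ] T [-0.28 -0.14 -0.23]
[342.9 217.8] 576 [ 499.6 -163.2] [ 498.5 -165.2] [222.   23.1] 73.4 pca 73.37 [ 21.3 226. ] z 116.6 jig -11.2 2.4
t 19.025 q [-22.8   9.2 142.6 164.3  17.4 -79.5] ee [ 481.5 -159.9  108.6] jig [-29.    2.7  28.6] F jig [-26.1  -1.7  30.3] T [-0.22 -0.13 -0.24]
```

The push is steady at about 41 N along the diagonal with the bar home. Handing in.

```bash
python3 -c "
from workcell import env
print(env.job_done())"
```

```text
the job is handed in; nothing more can be done
None
```

The bar lies across both seats and against both fences, about 2–3 mm off centre along the jig, and I handed in at 19 s while holding a steady diagonal push of about 41 N at the middle of the bevel.

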